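# Snap the cover onto the pottery wheel's drive box

### The arm

A 7-joint arm with a two-finger parallel gripper is mounted at the origin on the work surface. World frame = base frame: x ahead of the robot, y to its left, z up, the work surface at z = 0. Lengths are in m, angles in rad, forces in N, time in s.
With the tool pointing down it reaches from about 0.4 to 0.9 m from the base axis. Payload 5.5 kg.
Tool frame: the origin (TCP) lies at the very end of the fingers, on their centre line; the grasp point (between the pads) lies 19 mm behind it (ctrl.hold_point_z is the distance from the TCP to the grasp point, in m); z points along the fingers, y is the line along which they close (so a half turn about z gives the same grasp; the last joint's range is limited). The gripper opens to 85 mm and grips with 20 to 120 N. Pads are 22 mm wide; open, the fingers measure 114 mm over their backs; the gripper's body (76 mm by 85 mm) begins 54 mm behind the grasp point. The pads swing forward as they close: fully open they stand 13 mm farther back than shut.
Start: joints at [0.263, 0.501, -0.427, 1.55, 0.221, 1.138, -0.21], TCP at [0.65, 0, 0.207] pointing down, gripper open.
Joint ranges: [-2.88, 2.88], [-0.31, 2.03], [-1.54, 1.56], [0.2, 2.42], [-1.41, 4.55], [0.19, 2.02], [-2.57, 2.57]. Speed limits (rad/s): [2.57, 2.57, 3.14, 3.14, 3.14, 3.14, 3.14].

### API

Orientations are given as a unit quaternion [w, x, y, z].
In Python, from cell import ctrl gives the robot as it stands.
- The arm moves only by the tool servo_tool, never from a script. Its arguments are lists of equal length, an entry for each row: "offset": the shift along the tool's x, y, z in m, a list of three; "delta_rot": the turn, a rotation vector about the tool's x, y, z in degrees, a list of three; "gripper": the gripper command: -1 is shut, 1 is fully open, values between are in proportion. In form: {"offset": [[tx, ty, tz], ...], "delta_rot": [[rx, ry, rz], ...], "gripper": [gripper, ...]}. A call has 1 to 10 rows; each row shifts and turns the commanded pose from where the row before left it, along the tool's axes as they then stand; what a row does not reach is not made up. A row lasts 1/8 s, in which the tool goes at most 62.5 mm and 10.7 degrees, less where a joint would pass 70% of its speed; a pose out of reach is approached as far as the arm can. A call is refused whole if a number of a shift passes 0.0625 or a number of a turn 10.7, either way. A call with a gripper value outside its range is refused whole. The fingers move at their own pace and stop on an object; the grip force is fixed at half the most. Time passes only in rows, so rows that do not move let the fingers close. It gives the time, the measured TCP pose, the force, the opening and the grip force at its end, in the units of the state.
- ctrl.observe(): the state, without advancing time (a new reading comes with each control period).
- ctrl.get_image(name): name is "scene" or "side" or "wrist"; returns a dict with "img" (480x640x3 uint8, blue, green, red), "intrinsics" (3x3 intrinsics, pixels), "R" (3x3) and "t" (3): a world point X has camera coordinates R X + t. Camera axes: x right, y down, z forward; pixel columns grow to the right and rows downward; lengths in m; the calibration is good to about 2 mm. The wrist camera is an equidistant fisheye: a pixel r from the principal point sees the ray r / f radians off the axis. A picture is of the moment at which its call begins. There is no depth.
- ctrl.sign_off(): hands the job in; it is judged then, once.
The state is a dict: "clock": time; "joint_pos": joint angles; "qvel": joint speeds; "tau": joint torques, N m; "tool_pos": TCP position; "tool_rot": TCP orientation; "force": force on the tool from outside, world axes, zero at the start; "wrist_torque": the same for the moment, N m; "finger_gap": finger opening in m; "grasp_force": force on a finger pad.
Only numpy, scipy, OpenCV 4.12 (cv2) and the standard library are available. Lean on these libraries where they do the work, as an engineer would, in place of code of your own. Each camera call takes 0.05 s, during which the arm holds its last target. There are 200 camera calls.

### The job

Pick up the loose cover plate by its rib and put it on the open drive box so that its four holes go over the four snap standoffs, then press it down gently and evenly until every standoff has clicked through and the plate is fully home on all four shoulders. Keep it level on the standoffs while pressing, never lean on the box with more than about 45 N, leave the bowl, the mug and the jar where they stand, and let go at the end.

Things in the scene. Friction and masses are not known exactly. Their poses are not given: they have to be found in the camera images.
- cover_grip (a point): Centre of the grip rib of the loose cover, a flat grey rigid plastic plate of 170 x 130 x 5 mm (some 0.2 kg) lying rib up on the table. The rib, mid-plate, is 60 mm long (x), 24 mm wide (y) and rises 30 mm above the plate's upper face. This point is 20 mm above the plate's underside. x: along plate and rib, z: out of the rib side. A half turn looks the same and either way round is right.
- cover: The same cover; origin at the centre of the plate's underside, axes as for its rib. It has four round through holes, 14 mm across, at x = +-64 mm, y = +-44 mm.
- drive_box: Fixed open box of grey painted metal, 190 x 150 mm, rim 34 mm high; origin at the centre of its underside on the table, x along its long side, z up. In it an aluminium frame on soft rubber mounts carries four white snap standoffs at x = +-64 mm, y = +-44 mm. Pressed, the frame sinks straight down by up to 15 mm under some 20 N, then stops dead; let go, it springs back.
- seat_mid (a point): Centre of the four flat shoulders (unloaded: 50 mm above the box's origin; it sinks with the frame), axes as the box's. A plate laid on loosely rests on the barbs, its underside 11 to 13 mm above this. All four together take some 14 to 25 N until the plate is 8 mm above, so the frame sinks far; then they click, the force drops sharply, and under 3 mm the barbs hold the plate on the shoulders.
- standoff0 (a point): Centre of the shoulder of the standoff at x = -64 mm, y = -44 mm of the box, axes as the box's. Its pillar is 19 mm across; the post on it is 10 mm in diameter and tapers over the last 6 mm to a 3 mm tip, 21 mm above this point. Two spring barbs, on the post's +x and -x sides, stand out to 17.5 mm across at 8.5 mm above this point.
- standoff1 (a point): Centre of the shoulder of the standoff at x = -64 mm, y = 44 mm of the box, axes as the box's. Its pillar is 19 mm across; the post on it is 10 mm in diameter and tapers over the last 6 mm to a 3 mm tip, 21 mm above this point. Two spring barbs, on the post's +x and -x sides, stand out to 17.5 mm across at 8.5 mm above this point.
- standoff2 (a point): Centre of the shoulder of the standoff at x = 64 mm, y = -44 mm of the box, axes as the box's. Its pillar is 19 mm across; the post on it is 10 mm in diameter and tapers over the last 6 mm to a 3 mm tip, 21 mm above this point. Two spring barbs, on the post's +x and -x sides, stand out to 17.5 mm across at 8.5 mm above this point.
- standoff3 (a point): Centre of the shoulder of the standoff at x = 64 mm, y = 44 mm of the box, axes as the box's. Its pillar is 19 mm across; the post on it is 10 mm in diameter and tapers over the last 6 mm to a 3 mm tip, 21 mm above this point. Two spring barbs, on the post's +x and -x sides, stand out to 17.5 mm across at 8.5 mm above this point.
- hole0 (a point): Centre of the cover's hole at x = -64 mm, y = -44 mm, at the plate's underside; axes as the cover's. Fully home it lies level with the shoulders.
- hole1 (a point): Centre of the cover's hole at x = -64 mm, y = 44 mm, at the plate's underside; axes as the cover's. Fully home it lies level with the shoulders.
- hole2 (a point): Centre of the cover's hole at x = 64 mm, y = -44 mm, at the plate's underside; axes as the cover's. Fully home it lies level with the shoulders.
- hole3 (a point): Centre of the cover's hole at x = 64 mm, y = 44 mm, at the plate's underside; axes as the cover's. Fully home it lies level with the shoulders.
- steel_bowl: Loose steel bowl, 170 mm across, 75 mm high, to be left alone; origin under its centre.
- clay_mug: Loose clay mug, 84 mm across and 95 mm high with a handle, to be left alone; origin under its centre.
- glaze_jar: Loose white lidded jar, 64 mm across, 85 mm high, to be left alone; origin under its centre.
Things that resemble listed ones, but are neither listed nor needed, are in the scene too. What is meant by the cover is not blue or green, and is the larger of those in its own colour.

How it is judged:
On the way, in this order (a step that is already met when the one before it is completed fails the run):
1. the cover is lifted off the table, level with the top of the box (height (world z) of cover_grip above 0.075 m), for 0.1 s.
2. all four standoffs have clicked through and the plate is home (z of each of hole0, hole1, hole2, hole3 in the frame of seat_mid below 0.002 m and horizontal distance between cover_grip and seat_mid below 0.006 m and angle between the x axis of cover_grip and the x axis of seat_mid, either way round below 0.05 rad), for 0.2 s.
At the end, for the whole second after the job is handed in: All four holes of the cover lie within 2 mm of the shoulders of the drive box in height, with the cover centred over the four standoffs (6 mm) and its long side along the box's (0.05 rad, either way round); nothing touched by the robot (all of step 2).
It fails at once if the cover is pressed against the drive box with more than 50 N (contact force between cover and drive_box above 50 N).
It fails at once if the cover is pressed down unevenly: tilted by more than 0.12 rad (7 degrees) on the standoffs (horizontal distance between cover_grip and seat_mid below 0.02 m and z of cover_grip in the frame of seat_mid below 0.034 m and angle between cover_grip's own z axis and vertical above 0.12 rad).
It fails at once if the bowl is moved by more than 30 mm (distance of steel_bowl from where it was at the start of the episode above 0.03 m).
It fails at once if the mug is moved by more than 30 mm (distance of clay_mug from where it was at the start of the episode above 0.03 m).
It fails at once if the jar is moved by more than 30 mm (distance of glaze_jar from where it was at the start of the episode above 0.03 m).
It also fails if it takes over 64 s, if anything falls off the work surface, if the arm or the gripper's body presses on something with over 40 N, if the wrist force passes 120 N, or if a joint passes its speed limit or range.

## Working session

There is one attempt and no reset: what is moved stays moved. The work goes in short steps, Python scripts to look and compute and a tool call to move; the robot and the scene stay as the last step left them, time stands still between calls to the robot, and variables do not carry over. Pictures are saved under pics/ and viewed, at most 10 in all, crops included, and the job is handed in when it is done.

Besides the shell and the picture viewer there is one more tool, called after ">>>" as name(argument=value, ...) on one line, values as JSON. servo_tool: Moves the arm, as the interface text tells. Its arguments: {"type":"object","properties":{"offset":{"type":"array"},"delta_rot":{"type":"array"},"gripper":{"type":"array"}},"required":["offset","delta_rot","gripper"]}

```bash
mkdir -p pics; python3 - <<'E'
from cell import ctrl
import cv2,pickle
d={}
for n in("scene","side","wrist"):
    r=ctrl.get_image(n);d[n]=r;cv2.imwrite(f"pics/{n}0.png",r["img"])
    print(n,r["intrinsics"],r["R"],r["t"])
pickle.dump(d,open("d0.pkl","wb"))
print(ctrl.observe(),ctrl.hold_point_z)
E
```

```text
scene [[474.63567012   0.         318.75469059]
 [  0.         474.63567012 240.82966071]
 [  0.           0.           1.        ]] [[ 0.87847282  0.4774318   0.01855765]
 [ 0.37262155 -0.66027677 -0.65206423]
 [-0.29906301  0.57973569 -0.75793657]] [-0.50571769 -0.16006559  1.47135601]
side [[492.29998021   0.         314.6328212 ]
 [  0.         492.29998021 243.42378904]
 [  0.           0.           1.        ]] [[ 0.94936075 -0.31391176  0.01317496]
 [-0.18987998 -0.60665173 -0.77195808]
 [ 0.25031933  0.73036504 -0.6355369 ]] [-0.53269497  0.14346215  1.29746643]
wrist [[371.64829954   0.         324.91621071]
 [  0.         371.64829954 239.05478534]
 [  0.           0.           1.        ]] [[ 9.99998053e-01 -1.78683069e-03 -8.37342378e-04]
 [-1.45426309e-03 -9.54148554e-01  2.99329956e-01]
 [-1.33380097e-03 -2.99328155e-01 -9.54149295e-01]] [-0.64964824 -0.03740354  0.38075271]
{'clock': 0.15, 'joint_pos': array([ 0.26319222,  0.50165051, -0.42686038,  1.55122836,  0.22080747,
        1.13829686, -0.21028885]), 'qvel': array([ 0.00028798, -0.00400062, -0.00102585, -0.00243424,  0.00126642,
       -0.00084593, -0.00077412]), 'tau': array([-7.84630305e-03, -5.70037007e+01, -5.82563952e+00, -2.81283009e+01,
        1.07005105e-02,  7.80367671e-03, -3.10690336e-05]), 'tool_pos': array([ 6.49417249e-01, -6.80418458e-06,  2.06481440e-01]), 'tool_rot': array([-5.63483067e-04,  7.07073529e-01,  7.07139619e-01, -5.16786347e-04]), 'force': array([ 0.07671566, -0.31008716, -0.82340239]), 'wrist_torque': array([-0.07325496, -0.01866985,  0.01204576]), 'grasp_force': 0.0, 'finger_gap': 0.08522403461024809} 0.0187
```

View pics/scene0.png

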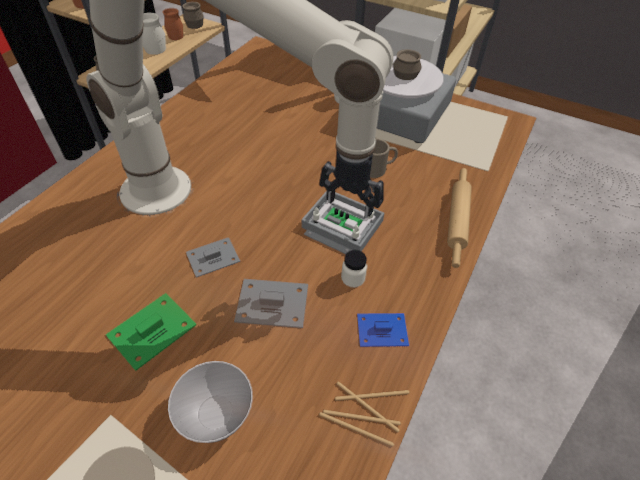

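View pics/side0.png

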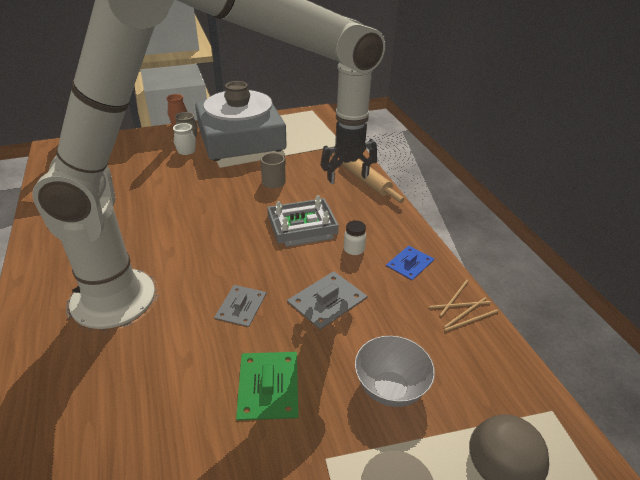

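The larger grey plate is near (272,303) in scene and (328,299) in side. The box is near (343,222) in scene and (303,222) in side. I'll zoom in on both.

```bash
python3 - <<'E'
import cv2,pickle,numpy as np
d=pickle.load(open("d0.pkl","rb"))
c=lambda n,x,y:cv2.resize(d[n]["img"][y:y+75,x:x+100],(400,300),interpolation=cv2.INTER_CUBIC)
cv2.imwrite("pics/z.png",np.vstack([np.hstack([c("scene",222,265),c("scene",295,180)]),np.hstack([c("side",278,262),c("side",253,182)])]))
E
```

```text
(no output)
```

View pics/z.png

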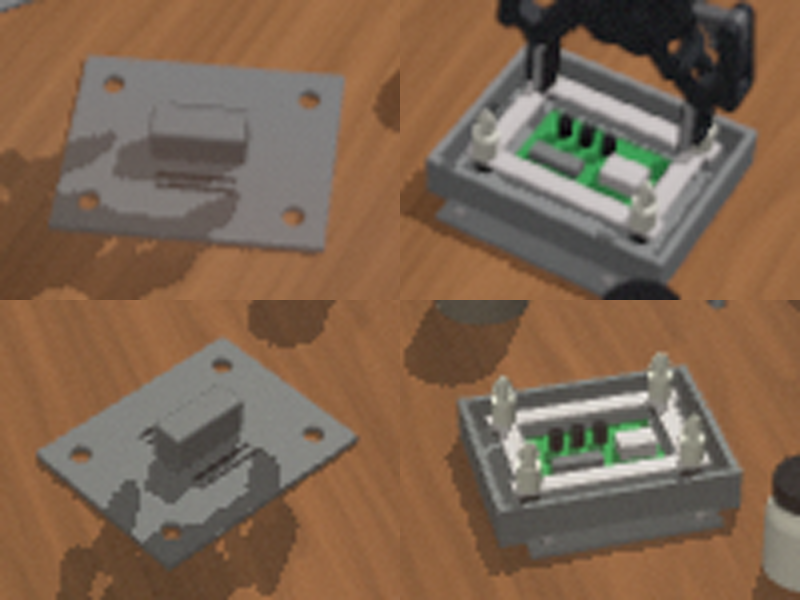

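View pics/wrist0.png

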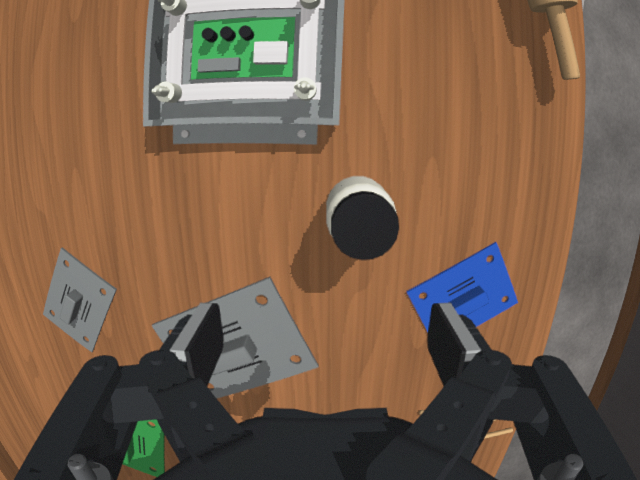

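Top row of the crops is scene and bottom row is side. The plate's holes and the box's standoffs and rim show in both. In the wrist view the near standoff tips are at about (157,92) and (304,88), and two plate holes are at (261,300) and (295,359). Next I fit both poses.

```bash
cat > h.py <<'E'
import numpy as np,cv2
from scipy.optimize import least_squares
def proj(c,X,fish=False):
    P=c["R"]@np.asarray(X)+c["t"];K=c["intrinsics"]
    if fish:
        r=np.hypot(P[0],P[1]);a=np.arctan2(r,P[2])/r;return K[:2,:2]@(P[:2]*a)+K[:2,2]
    p=K@P;return p[:2]/p[2]
def world(X,p):
    c,s=np.cos(p[2]),np.sin(p[2]);return np.array([p[0]+c*X[0]-s*X[1],p[1]+s*X[0]+c*X[1],X[2]])
def fit(obs,p0):  # obs: (cam,fish,X,px)
    f=lambda p:np.concatenate([proj(c,world(X,p),fi)-px for c,fi,X,px in obs])
    r=least_squares(f,p0,loss="soft_l1");return r.x,f(r.x).reshape(-1,2)
E
cat > m.py <<'E'
import pickle;from h import *
d=pickle.load(open("d0.pkl","rb"));np.set_printoptions(precision=4,suppress=True)
S,D,W=d["scene"],d["side"],d["wrist"]
z=lambda o,u,v:np.array([o[0]+(u+.5)/4-.5,o[1]+(v+.5)/4-.5])
H=[(-.064,-.044),(-.064,.044),(.064,.044),(.064,-.044)]
C=[(-.085,-.065),(-.085,.065),(.085,.065),(.085,-.065)]
h=lambda L,i,zz:(*L[i],zz)
def cov():
    sc=[(89,200),(114,83),(309,99),(292,216)]; sd=[(81,154),(222,64),(313,134),(172,232)]
    scc=[(52,227),(88,57),(343,75),(323,248)]
    sdc=[(38,154),(222,38),(357,137),(168,267)]
    o=[]
    for i in range(4):
        o+=[(S,0,h(H,i,.005),z((222,265),*sc[i])),(S,0,h(C,i,.005 if i!=9 else 0),z((222,265),*scc[i]))]
        o+=[(D,0,h(H,i,.005),z((278,262),*sd[i])),(D,0,h(C,i,.005),z((278,262),*sdc[i]))]
    o+=[(W,1,h(H,1,.005),np.array([261,300.])),]
    return o
for y0 in(.3,):
    o=cov()
    # hole index 2 is right-back in scene
    o[-1]=(W,1,h(H,2,.005),np.array([261.5,300.])); o.append((W,1,h(H,3,.005),np.array([295,359.])))
    p,r=fit(o,[.55,-.2,y0]);print("cover",p);print(r)
# box
sd=[(127,147),(102,78),(259,53),(290,118)]
o=[(D,0,h(H,i,.071),z((253,182),*sd[i])) for i in range(4)]
B=[(-.095,-.075),(-.095,.075),(.095,.075),(.095,-.075)]
sb=[(97,212),(60,102),(285,66),(342,172)]
o+=[(D,0,h(B,i,.034),z((253,182),*sb[i])) for i in range(4)]
o+=[(S,0,h(H,0,.071),z((295,180),86,113)),(S,0,h(H,3,.071),z((295,180),246,187))]
o+=[(S,0,h(B,0,.034),z((295,180),28,160)),(S,0,h(B,2,.034),z((295,180),355,130))]
o+=[(W,1,h(H,0,.071),np.array([157,92.])),(W,1,h(H,3,.071),np.array([307,88.]))]
o+=[(W,1,h(B,0,.034),np.array([144,124.])),(W,1,h(B,3,.034),np.array([339,122.]))]
p,r=fit(o,[.55,.05,0]);print("box",p);print(r)
print(-W["R"].T@W["t"])
E
python3 m.py
```

```text
cover [ 0.5366 -0.1759  0.391 ]
[[ -0.1605  -1.4136]
 [ -1.1097  -1.759 ]
 [ 21.5896  19.3977]
 [ 31.5307  28.4182]
 [  0.6581  -0.9117]
 [  0.8972  -1.6575]
 [-35.6973  22.5267]
 [-46.9396  28.3091]
 [  0.6127  -0.0724]
 [  1.1357   0.15  ]
 [-22.4498 -16.569 ]
 [-32.9671 -24.6024]
 [  0.1263  -0.164 ]
 [ -0.2925   0.1045]
 [ 35.1423 -23.5078]
 [ 47.3533 -31.551 ]
 [  0.4973   0.7066]
 [ -0.4785   1.2125]]
box [ 0.571   0.1563 -0.037 ]
[[ 0.6593 -0.8239]
 [ 0.2697  0.1361]
 [ 0.5709  0.3855]
 [ 1.0586 -0.1482]
 [ 0.7216  0.6496]
 [-0.5344 -0.1712]
 [ 0.2763  0.0669]
 [ 0.4564  0.4384]
 [ 0.6085 -0.4253]
 [ 0.9978 -1.324 ]
 [ 0.0039 -0.501 ]
 [ 1.2051 -0.0289]
 [-1.1608 -0.6959]
 [-2.8734 -1.8028]
 [ 0.0195  3.5299]
 [ 0.717   3.3825]]
[0.6501 0.0771 0.3739]
```

```bash
sed -i 's/sd=\[(81,154),(222,64),(313,134),(172,232)\]/sd=[(172,232),(81,154),(222,64),(313,134)]/; s/sdc=\[(38,154),(222,38),(357,137),(168,267)\]/sdc=[(168,267),(38,154),(222,38),(357,137)]/; /144,124/d' m.py; python3 m.py
```

```text
cover [ 0.5373 -0.1766  0.4174]
[[ 0.2435 -0.4766]
 [-0.5413 -0.5874]
 [-0.0307  0.1813]
 [ 0.4972  0.48  ]
 [ 0.1718 -0.1365]
 [ 0.1595 -0.75  ]
 [-0.0521  0.7074]
 [-0.5928  0.2037]
 [ 0.3452 -0.3554]
 [ 0.6794 -0.3175]
 [-0.1109  0.9071]
 [ 0.0995  0.1099]
 [ 0.7803 -0.3898]
 [ 0.6186 -0.3043]
 [ 0.0813  0.5575]
 [ 0.2757  0.3018]
 [-0.4491  0.348 ]
 [ 0.3679  0.3433]]
box [ 0.5715  0.1552 -0.0372]
[[ 0.9209 -0.6601]
 [ 0.5215  0.2858]
 [ 0.8352  0.5332]
 [ 1.3338  0.0131]
 [ 0.9793  0.8209]
 [-0.2923 -0.0241]
 [ 0.536   0.2113]
 [ 0.7345  0.6059]
 [ 0.5972 -0.1355]
 [ 1.0063 -1.0106]
 [-0.0161 -0.2107]
 [ 1.2328  0.2611]
 [-0.6114  0.3855]
 [-2.2186 -0.5579]]
[0.6501 0.0771 0.3739]
```

Cover pose is (0.537, -0.177, yaw 0.417) and the box is about (0.5715, 0.155, yaw -0.037). I'll move above the cover and turn the tool by 66°.

>>> servo_tool(offset=[[-0.044,-0.028,0],[-0.044,-0.028,0],[-0.044,-0.028,0],[-0.0446,-0.0281,0],[0,0,0],[0,0,0],[0,0,0],[0,0,0],[0,0,0],[0,0,0]], delta_rot=[[0,0,0],[0,0,0],[0,0,0],[0,0,0],[0,0,10.5],[0,0,10.5],[0,0,10.5],[0,0,10.5],[0,0,10.5],[0,0,10.5]], gripper=[1,1,1,1,1,1,1,1,1,1])

```text
clock: 1.4
tool_pos: [0.5376, -0.1765, 0.207]
tool_rot: [-0.0, 0.973, 0.231, -0.0]
force: [0.2, 0.1, 0.8]
finger_gap: 0.0855
grasp_force: 0.0
```

>>> servo_tool(offset=[[0,0,0.03],[0,0,0.03],[0,0,0.02],[0,0,0]], delta_rot=[[0,0,3.1],[0,0,0],[0,0,0],[0,0,0]], gripper=[1,1,1,1])

```text
clock: 1.9
tool_pos: [0.5362, -0.176, 0.1254]
tool_rot: [-0.001, 0.978, 0.207, -0.002]
force: [-0.4, 0.3, 0.8]
finger_gap: 0.0856
grasp_force: 0.0
```

```bash
python3 - <<'E'
from cell import ctrl
import cv2,pickle
from h import *
r=ctrl.get_image("wrist");pickle.dump(r,open("d1.pkl","wb"))
im=r["img"].copy()
p=(.5373,-.1766,.4174)
for sx in(-1,1):
  for sy in(-1,1):
    for X in((.064*sx,.044*sy,.005),(.03*sx,.012*sy,.035),(.085*sx,.065*sy,.005)):
      u=proj(r,world(X,p),True); cv2.circle(im,tuple(int(v) for v in u.round()),2,(0,0,255),-1)
cv2.imwrite("pics/w1.png",im)
o=ctrl.observe();print(o["clock"],o["tool_pos"],o["tool_rot"],o["joint_pos"])
E
```

```text
1.95 [ 0.53730184 -0.17634022  0.12677798] [-5.08079219e-04  9.78321244e-01  2.07091045e-01 -7.64600838e-04] [ 0.41774608  0.41990743 -0.18521693  1.84363784  0.09657504  0.8885451
 -0.96644138]
```

View pics/w1.png

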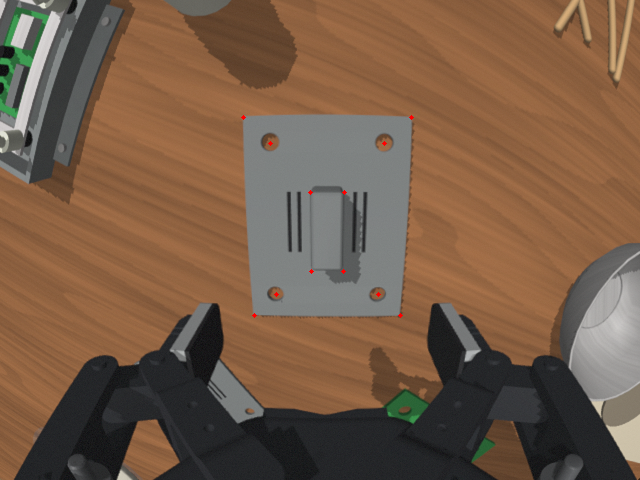

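The projected holes, corners and rib line up with the picture to about a pixel, and the bowl (edge near 561,330) is well clear. Descend and grip.

>>> servo_tool(offset=[[0,0,0.04],[0,0,0.04],[0,0,0.025],[0,0,0.012],[0,0,0],[0,0,0]], delta_rot=[[0,0,0],[0,0,0],[0,0,0],[0,0,0],[0,0,0],[0,0,0]], gripper=[1,1,1,1,1,1])

```text
clock: 2.7
tool_pos: [0.5392, -0.177, 0.0117]
tool_rot: [0.001, 0.978, 0.207, 0.001]
force: [-0.4, -0.0, 0.2]
finger_gap: 0.0853
grasp_force: 0.0
```

>>> servo_tool(offset=[[0,0,0],[0,0,0],[0,0,0],[0,0,0],[0,0,0],[0,0,0],[0,0,0],[0,0,0]], delta_rot=[[0,0,0],[0,0,0],[0,0,0],[0,0,0],[0,0,0],[0,0,0],[0,0,0],[0,0,0]], gripper=[-1,-1,-1,-1,-1,-1,-1,-1])

```text
clock: 3.7
tool_pos: [0.5387, -0.1767, 0.0111]
tool_rot: [0.0, 0.978, 0.207, 0.001]
force: [-0.9, -0.1, 6.0]
finger_gap: -0.0001
grasp_force: 3.1
```

The gap reads zero, so I'll look.

```bash
python3 - <<'E'
from cell import ctrl
import cv2,numpy as np
w=ctrl.get_image("wrist")["img"];s=ctrl.get_image("side")["img"];c=ctrl.get_image("scene")["img"]
z=lambda i,x,y:cv2.resize(i[y:y+100,x:x+133],(400,300),interpolation=cv2.INTER_CUBIC)
cv2.imwrite("pics/w2.png",np.hstack([cv2.resize(w[:, :],(400,300)),np.zeros((300,0,3),np.uint8),z(s,260,240)]))
cv2.imwrite("pics/w2.png",np.vstack([np.hstack([cv2.resize(w,(400,300)),z(s,260,240)]),np.hstack([z(c,205,245),cv2.resize(w[180:420,160:480],(400,300))])]))
o=ctrl.observe();print(o["tool_pos"],o["finger_gap"],o["grasp_force"],o["force"],o["wrist_torque"])
E
```

```text
[ 0.53865107 -0.17666747  0.01111577] -2.6471735861794416e-05 3.129793256521225 [-0.43110026 -0.27532328  6.42085182] [0.1452552  0.1845782  0.04212734]
```

View pics/w2.png

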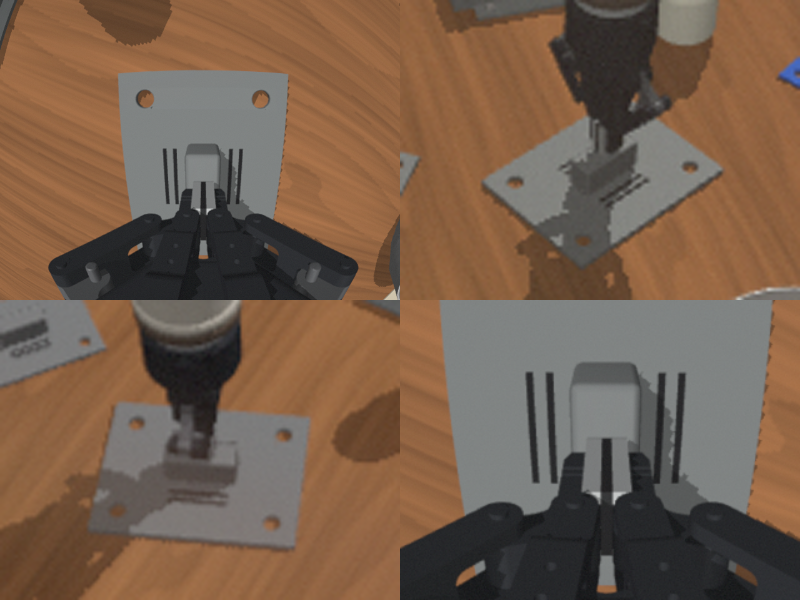

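```bash
python3 - <<'E'
from cell import ctrl
from h import *
from scipy.spatial.transform import Rotation as Ro
r=ctrl.get_image("wrist");o=ctrl.observe()
T=Ro.from_quat(np.roll(o["tool_rot"],-1)).as_matrix()
print(o["tool_pos"],ctrl.hold_point_z, "cam in tool",T.T@(-r["R"].T@r["t"]-o["tool_pos"]))
print([x for x in dir(ctrl) if x[0]!='_'])
for X in([0,0,0],[.011,0,0],[-.011,0,0],[.011,0,-.02],[-.011,0,-.02],[.011,.012,-.02],[-.011,.012,0],[-.011,.012,-.02],[-.011,.012,-.03]):
    print(X,proj(r,T@np.array(X)+o["tool_pos"],True))
p=(.5373,-.1766,.4174)
for X in((.03,.012,.035),(.03,-.012,.035),(.064,.044,.005),(.064,-.044,.005)):print(X,proj(r,world(X,p),True))
E
```

```text
[ 0.53869954 -0.17665563  0.01115092] 0.0187 cam in tool [ 0.07719778 -0.00041253 -0.16757655]
['IKError', 'get_image', 'hold_point_z', 'observe', 'sign_off']
[0, 0, 0] [325.87575739 286.80314799]
[0.011, 0, 0] [325.85605864 266.18473653]
[-0.011, 0, 0] [325.89275202 306.4198444 ]
[0.011, 0, -0.02] [325.98572737 283.07436501]
[-0.011, 0, -0.02] [326.01583964 326.56553501]
[0.011, 0.012, -0.02] [353.56722535 282.9371228 ]
[-0.011, 0.012, 0] [349.53755091 306.27957597]
[-0.011, 0.012, -0.02] [352.15002927 326.36471745]
[-0.011, 0.012, -0.03] [353.64786215 337.99145803]
(0.03, 0.012, 0.035) [295.16372157 247.17540542]
(0.03, -0.012, 0.035) [353.84426699 247.04128759]
(0.064, 0.044, 0.005) [231.75533794 159.1181152 ]
(0.064, -0.044, 0.005) [416.91874216 158.69251151]
```

```bash
python3 - <<'E'
import pickle
from h import *
r=pickle.load(open("d1.pkl","rb"))
from scipy.spatial.transform import Rotation as Ro
T=Ro.from_quat([9.78321244e-01,2.07091045e-01,-7.64600838e-04,-5.08079219e-04]).as_matrix();p=np.array([ 0.53730184,-0.17634022,0.12677798])
for y in(.0425,.05):
  for z in(0,-.013,-.025,-.035,-.045):
    print(y,z,[proj(r,T@np.array([x,y,z])+p,True).round(0) for x in(.011,-.011)])
E
python3 - <<'E'
import cv2,numpy as np
i=cv2.imread("pics/w1.png")[280:430,150:350]
j=cv2.imread("pics/w2.png")[300:600,400:800]
cv2.imwrite("pics/c.png",np.hstack([cv2.resize(i,(400,300)),j]))
E
```

```text
0.0425 0 [array([414., 265.]), array([411., 305.])]
0.0425 -0.013 [array([420., 275.]), array([416., 317.])]
0.0425 -0.025 [array([427., 286.]), array([422., 330.])]
0.0425 -0.035 [array([433., 296.]), array([427., 342.])]
0.0425 -0.045 [array([440., 308.]), array([433., 355.])]
0.05 0 [array([429., 265.]), array([425., 304.])]
0.05 -0.013 [array([436., 275.]), array([431., 317.])]
0.05 -0.025 [array([443., 286.]), array([437., 329.])]
0.05 -0.035 [array([450., 296.]), array([443., 341.])]
0.05 -0.045 [array([458., 307.]), array([450., 354.])]
```

View pics/c.png

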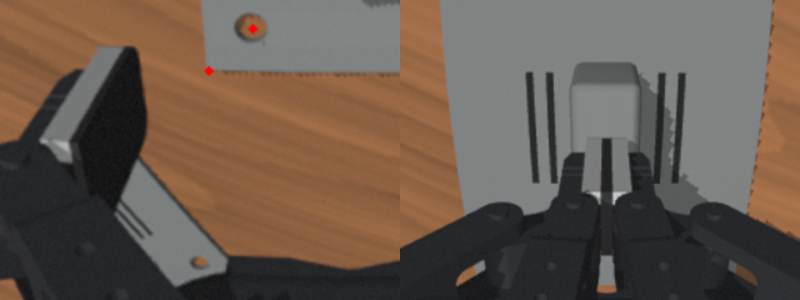

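The pictures show the fingertips ending about 24 mm short of the reported TCP: open, the tip corner at (218,303) fits z=-37 mm rather than -13 mm, and the shut fingers sit on top of the rib. I'll reopen, go about 22 mm lower and grip again.

>>> servo_tool(offset=[[0,0,-0.01],[0,0,0],[0,0,0],[0,0,0],[0,0,0],[0,0,0],[0,0,0]], delta_rot=[[0,0,0],[0,0,0],[0,0,0],[0,0,0],[0,0,0],[0,0,0],[0,0,0]], gripper=[-1,1,1,1,1,1,1])

```text
clock: 4.78
tool_pos: [0.5379, -0.1765, 0.0202]
tool_rot: [-0.0, 0.978, 0.207, -0.0]
force: [0.1, -0.1, -0.2]
finger_gap: 0.0852
grasp_force: 0.0
```

>>> servo_tool(offset=[[0,0,0.008],[0,0,0.008],[0,0,0.008],[0,0,0.004],[0,0,0.004],[0,0,0]], delta_rot=[[0,0,0],[0,0,0],[0,0,0],[0,0,0],[0,0,0],[0,0,0]], gripper=[1,1,1,1,1,1])

```text
clock: 5.52
tool_pos: [0.5377, -0.1765, -0.012]
tool_rot: [-0.0, 0.978, 0.207, -0.0]
force: [-0.5, -0.0, 0.4]
finger_gap: 0.0855
grasp_force: 0.0
```

>>> servo_tool(offset=[[0,0,0],[0,0,0],[0,0,0],[0,0,0],[0,0,0],[0,0,0],[0,0,0],[0,0,0]], delta_rot=[[0,0,0],[0,0,0],[0,0,0],[0,0,0],[0,0,0],[0,0,0],[0,0,0],[0,0,0]], gripper=[-0.1,-0.1,-0.3,-0.3,-1,-1,-1,-1])

```text
clock: 6.52
tool_pos: [0.5381, -0.1766, -0.0114]
tool_rot: [0.0, 0.978, 0.207, 0.0]
force: [-1.6, 0.2, 5.4]
finger_gap: 0.0229
grasp_force: 60.5
```

Gripped: gap 23 mm, 60 N. Lift, then turn by -26°.

>>> servo_tool(offset=[[0,0,-0.02],[0,0,-0.03],[0,0,-0.03],[0,0,-0.03],[0,0,-0.03],[0,0,-0.02],[0,0,0],[0,0,0],[0,0,0]], delta_rot=[[0,0,0],[0,0,0],[0,0,0],[0,0,0],[0,0,0],[0,0,0],[0,0,8.7],[0,0,8.7],[0,0,8.6]], gripper=[-1,-1,-1,-1,-1,-1,-1,-1,-1])

```text
clock: 7.65
tool_pos: [0.5376, -0.1764, 0.1491]
tool_rot: [-0.0, 1.0, -0.021, 0.0]
force: [0.5, 0.5, -2.4]
finger_gap: 0.0228
grasp_force: 59.8
```

```bash
python3 - <<'E'
from cell import ctrl
from scipy.spatial.transform import Rotation as Ro
import numpy as np
o=ctrl.observe();T=Ro.from_quat(np.roll(o["tool_rot"],-1)).as_matrix()
print(o["tool_pos"],o["joint_pos"],o["force"],o["finger_gap"]);print(T)
g=np.array([.5715,.1552,o["tool_pos"][2]]);print(T.T@(g-o["tool_pos"]),np.degrees(np.arctan2(T[1,0],T[0,0])))
E
```

```text
[ 0.53755036 -0.1764143   0.14908378] [ 0.34979527  0.38597243 -0.09953117  1.83030598  0.04654085  0.92744631
 -1.38264491] [ 0.51584795  0.50486239 -2.36721721] 0.022839486323013556
[[ 9.99140467e-01 -4.14524149e-02  1.58390272e-04]
 [-4.14524385e-02 -9.99140467e-01  1.48930130e-04]
 [ 1.52080617e-04 -1.55367783e-04 -9.99999976e-01]]
[ 2.01742422e-02 -3.32736564e-01  5.47646547e-05] -2.375730509127139
```

>>> servo_tool(offset=[[-0.0065,-0.036,0],[-0.0065,-0.036,0],[-0.0065,-0.036,0],[-0.0065,-0.036,0],[0,0,0],[0,0,0]], delta_rot=[[0,0,0],[0,0,0],[0,0,0],[0,0,0],[0,0,0],[0,0,0]], gripper=[-1,-1,-1,-1,-1,-1])

```text
clock: 8.4
tool_pos: [0.5172, -0.0323, 0.1488]
tool_rot: [0.0, 1.0, -0.018, 0.0]
force: [-0.2, -0.6, -2.0]
finger_gap: 0.0226
grasp_force: 59.8
```

```bash
python3 - <<'E'
from cell import ctrl
import cv2,pickle
from h import *
d={n:ctrl.get_image(n) for n in("scene","side","wrist")};pickle.dump(d,open("d2.pkl","wb"))
o=ctrl.observe();print(o["clock"],o["tool_pos"],o["tool_rot"])
b=(.5715,.1552,-.0372);r=d["wrist"];im=r["img"]
u=np.array([proj(r,world((x,y,z),b),True) for x in(-.064,.064) for y in(-.044,.044) for z in(.071,)]);print(u)
c=lambda n,x,y:cv2.resize(d[n]["img"][y:y+75,x:x+100],(400,300),interpolation=cv2.INTER_CUBIC)
m=u.mean(0).astype(int);x0=max(0,min(340,m[0]-150));y0=max(0,min(255,m[1]-112))
print(x0,y0)
w=cv2.resize(im[y0:y0+225,x0:x0+300],(800,600),interpolation=cv2.INTER_CUBIC)
w[:150,600:]=cv2.resize(c("scene",295,180),(200,150)) if 0 else w[:150,600:]
cv2.imwrite("pics/w3.png",w)
E
```

```text
8.55 [ 0.51722933 -0.03319722  0.14844686] [ 2.46658689e-04  9.99811595e-01 -1.94090913e-02  4.26695786e-05]
[[136.78068827 260.80498189]
 [ 54.67495602 258.84991657]
 [120.94043335  91.70814411]
 [ 35.75765014 109.12810782]]
0 68
```

View pics/w3.png

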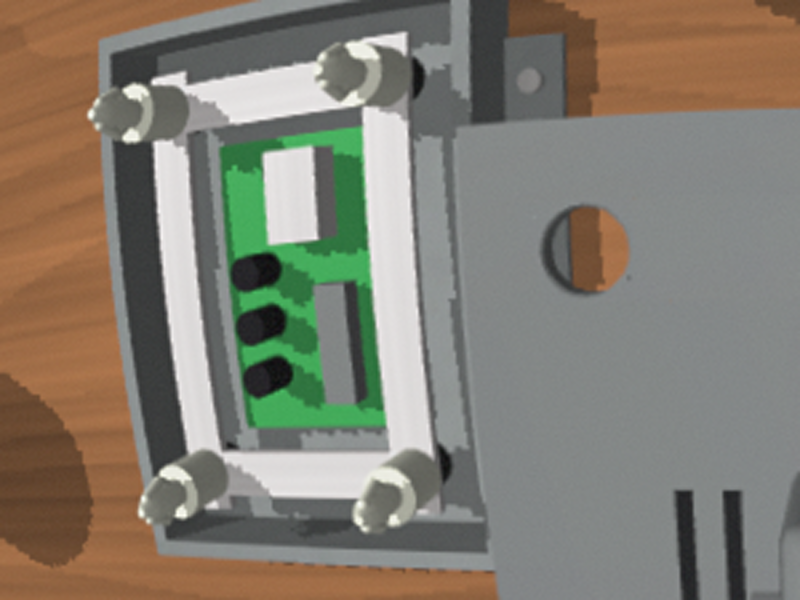

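The four standoff tips at crop (97,113), (328,68), (148,510) and (365,517) match the prediction within 1–2 px. The held plate's hole is at (587,250). I'll refine the box pose and check the plate in hand.

```bash
cat >> m.py <<'E'
print("----")
from scipy.spatial.transform import Rotation as Ro
d2=pickle.load(open("d2.pkl","rb"));V=d2["wrist"]
q=lambda u,v:np.array([(u+.5)*3/8-.5,68+(v+.5)*3/8-.5])
ow=[(V,1,h(H,2,.071),q(97,113)),(V,1,h(H,3,.071),q(328,69)),(V,1,h(H,1,.071),q(150,508)),(V,1,h(H,0,.071),q(367,515))]
pw,rw=fit(ow,p);print("box wrist",pw);print(rw)
p2,_=fit(o[:-2]+ow*2,p);print("box all",p2)
E
python3 m.py | sed -n '/----/,$p'
python3 - <<'E'
import sys;sys.path.insert(0,'.')
import pickle;from h import *
V=pickle.load(open("d2.pkl","rb"))["wrist"]
c=(.5172,-.0332,-.0388)
q=lambda u,v:np.array([(u+.5)*3/8-.5,68+(v+.5)*3/8-.5])
print("hole pred",proj(V,world((.064,.044,.165),c),True),"seen",q(587,249),"corner",proj(V,world((.085,.065,.165),c),True),q(457,125))
E
```

```text
----
box wrist [ 0.5709  0.1544 -0.0404]
[[ 0.5548 -0.5849]
 [-0.5385 -1.0457]
 [-0.6527  1.1804]
 [ 0.3055  0.9062]]
box all [ 0.5707  0.1545 -0.0407]
hole pred [220.90345234 160.58967528] seen [219.8125 161.0625] corner [172.59340701 114.33131272] [171.0625 114.5625]
```

>>> servo_tool(offset=[[0.0116,-0.0474,0],[0.0116,-0.0474,0],[0.0116,-0.0474,0],[0.0117,-0.0474,0],[0,0,0.02],[0,0,0.02],[0,0,0.02],[0,0,0.01],[0,0,0],[0,0,0]], delta_rot=[[0,0,0],[0,0,0],[0,0,0],[0,0,0],[0,0,0],[0,0,0],[0,0,0],[0,0,0],[0,0,0],[0,0,0]], gripper=[-1,-1,-1,-1,-1,-1,-1,-1,-1,-1])

```text
clock: 9.8
tool_pos: [0.5714, 0.156, 0.0791]
tool_rot: [-0.0, 1.0, -0.019, 0.001]
force: [-0.1, -0.1, -0.9]
finger_gap: 0.0226
grasp_force: 59.9
```

```bash
python3 - <<'E'
from cell import ctrl
import cv2
from h import *
from scipy.spatial.transform import Rotation as Ro
s=ctrl.get_image("side");c=ctrl.get_image("scene")
o=ctrl.observe();T=Ro.from_quat(np.roll(o["tool_rot"],-1)).as_matrix()
print(o["clock"],o["tool_pos"],T.round(4).tolist(),o["force"],o["wrist_torque"])
z=lambda r,x,y:cv2.resize(r["img"][y:y+75,x:x+100],(400,300),interpolation=cv2.INTER_CUBIC)
cv2.imwrite("pics/p.png",np.hstack([z(s,253,172),z(c,295,180)]))
E
```

```text
9.9 [0.57138802 0.15620316 0.07927301] [[0.9993, -0.0368, 0.0016], [-0.0368, -0.9993, 0.0005], [0.0016, -0.0005, -1.0]] [-0.29497373 -0.14030743 -1.95939372] [ 0.00018478 -0.01000125  0.00214641]
```

View pics/p.png

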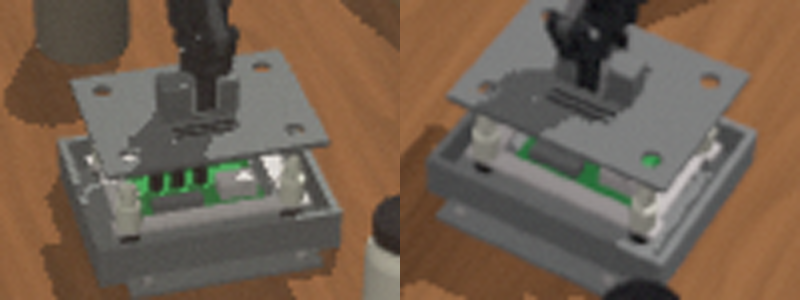

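The plate is level above the standoffs and the holes are over the posts. I'll correct y by 1.7 mm and lower it gently onto the barbs.

>>> servo_tool(offset=[[0,0.0017,0.003],[0,0,0.006],[0,0,0.006],[0,0,0.006],[0,0,0.004],[0,0,0],[0,0,0]], delta_rot=[[0,0,0.2],[0,0,0],[0,0,0],[0,0,0],[0,0,0],[0,0,0],[0,0,0]], gripper=[-1,-1,-1,-1,-1,-1,-1])

```text
clock: 10.78
tool_pos: [0.5705, 0.1545, 0.0533]
tool_rot: [-0.0, 1.0, -0.02, -0.0]
force: [-0.3, 0.0, -1.4]
finger_gap: 0.0226
grasp_force: 59.8
```

>>> servo_tool(offset=[[0,0,0.002],[0,0,0.002],[0,0,0],[0,0,0]], delta_rot=[[0,0,0],[0,0,0],[0,0,0],[0,0,0]], gripper=[-1,-1,-1,-1])

```text
clock: 11.28
tool_pos: [0.5707, 0.1548, 0.0496]
tool_rot: [-0.0, 1.0, -0.02, 0.0]
force: [-1.1, 2.0, 1.8]
finger_gap: 0.0232
grasp_force: 60.3
```

>>> servo_tool(offset=[[0,0,0.0015],[0,0,0.0015],[0,0,0.0015],[0,0,0]], delta_rot=[[0,0,0],[0,0,0],[0,0,0],[0,0,0]], gripper=[-1,-1,-1,-1])

```text
clock: 11.78
tool_pos: [0.5707, 0.1549, 0.0453]
tool_rot: [-0.0, 1.0, -0.02, 0.0]
force: [-2.9, 0.6, 7.7]
finger_gap: 0.0231
grasp_force: 61.0
```

>>> servo_tool(offset=[[0,0,0.0015],[0,0,0.0015],[0,0,0.0015],[0,0,0]], delta_rot=[[0,0,0],[0,0,0],[0,0,0],[0,0,0]], gripper=[-1,-1,-1,-1])

```text
clock: 12.28
tool_pos: [0.5708, 0.1549, 0.0414]
tool_rot: [-0.0, 1.0, -0.02, 0.0]
force: [-4.4, 1.2, 12.3]
finger_gap: 0.0227
grasp_force: 61.6
```

```bash
python3 - <<'E'
from cell import ctrl
o=ctrl.observe();print(o["tool_pos"],o["tool_rot"],o["force"],o["wrist_torque"])
E
```

```text
[0.57079127 0.15493148 0.04139414] [-2.46478241e-04  9.99801691e-01 -1.99101304e-02  3.22210915e-04] [-4.40736589  1.22916897 12.27634715] [0.27728866 1.02171974 0.01496054]
```

A side force of -4.4 N in x has built up, so I'll ease 0.7 mm that way while pressing.

>>> servo_tool(offset=[[-0.0007,0,0.0015],[0,0,0.0015],[0,0,0]], delta_rot=[[0,0,0],[0,0,0],[0,0,0]], gripper=[-1,-1,-1])

```text
clock: 12.65
tool_pos: [0.5708, 0.1551, 0.039]
tool_rot: [-0.0, 1.0, -0.02, 0.001]
force: [-4.3, 0.4, 14.6]
finger_gap: 0.0229
grasp_force: 61.9
```

>>> servo_tool(offset=[[0,0,0.0015],[0,0,0.0015],[0,0,0]], delta_rot=[[0,0,0],[0,0,0],[0,0,0]], gripper=[-1,-1,-1])

```text
clock: 13.02
tool_pos: [0.5709, 0.1553, 0.0364]
tool_rot: [-0.0, 1.0, -0.02, 0.001]
force: [-4.0, 0.2, 17.5]
finger_gap: 0.0232
grasp_force: 62.4
```

>>> servo_tool(offset=[[0,0,0.001],[0,0,0.001],[0,0,0]], delta_rot=[[0,0,0],[0,0,0],[0,0,0]], gripper=[-1,-1,-1])

```text
clock: 13.4
tool_pos: [0.5711, 0.1553, 0.0347]
tool_rot: [-0.001, 1.0, -0.02, 0.001]
force: [-4.8, 0.2, 19.4]
finger_gap: 0.0228
grasp_force: 62.6
```

>>> servo_tool(offset=[[0,0,0.001],[0,0,0]], delta_rot=[[0,0,0],[0,0,0]], gripper=[-1,-1])

```text
clock: 13.65
tool_pos: [0.5712, 0.1555, 0.0339]
tool_rot: [-0.001, 1.0, -0.02, 0.001]
force: [-5.7, 1.4, 19.9]
finger_gap: 0.0227
grasp_force: 62.7
```

>>> servo_tool(offset=[[0,0,0.001],[0,0,0]], delta_rot=[[0,0,0],[0,0,0]], gripper=[-1,-1])

```text
clock: 13.9
tool_pos: [0.5714, 0.1555, 0.0333]
tool_rot: [-0.001, 1.0, -0.02, 0.002]
force: [-6.0, -0.1, 21.9]
finger_gap: 0.0229
grasp_force: 63.0
```

>>> servo_tool(offset=[[-0.0008,0.0006,0.001],[0,0,0]], delta_rot=[[0,0,0],[0,0,0]], gripper=[-1,-1])

```text
clock: 14.15
tool_pos: [0.5714, 0.1556, 0.0331]
tool_rot: [-0.001, 1.0, -0.02, 0.002]
force: [-5.9, 0.8, 26.0]
finger_gap: 0.0231
grasp_force: 63.7
```

>>> servo_tool(offset=[[0,0,0.001],[0,0,0]], delta_rot=[[0,0,0],[0,0,0]], gripper=[-1,-1])

```text
clock: 14.4
tool_pos: [0.5709, 0.1555, 0.0307]
tool_rot: [-0.001, 1.0, -0.02, 0.002]
force: [-1.6, 2.3, 10.9]
finger_gap: 0.0228
grasp_force: 61.5
```

>>> servo_tool(offset=[[0,0,0.001],[0,0,0]], delta_rot=[[0,0,0],[0,0,0]], gripper=[-1,-1])

```text
clock: 14.65
tool_pos: [0.5709, 0.1555, 0.0293]
tool_rot: [-0.001, 1.0, -0.02, 0.002]
force: [-2.4, 2.8, 12.4]
finger_gap: 0.0226
grasp_force: 61.7
```

The force dropped sharply from 26 N to 11 N, which is the click. I'll press further to make sure all four are home.

>>> servo_tool(offset=[[0,0,0.0015],[0,0,0.0015],[0,0,0]], delta_rot=[[0,0,0],[0,0,0],[0,0,0]], gripper=[-1,-1,-1])

```text
clock: 15.02
tool_pos: [0.5709, 0.1555, 0.0266]
tool_rot: [-0.001, 1.0, -0.02, 0.002]
force: [-2.5, 2.2, 15.9]
finger_gap: 0.0227
grasp_force: 62.2
```

>>> servo_tool(offset=[[0,0,0.001],[0,0,0.001],[0,0,0]], delta_rot=[[0,0,0],[0,0,0],[0,0,0]], gripper=[-1,-1,-1])

```text
clock: 15.4
tool_pos: [0.5709, 0.1555, 0.0249]
tool_rot: [-0.001, 1.0, -0.02, 0.002]
force: [-4.1, 2.6, 18.2]
finger_gap: 0.0227
grasp_force: 62.5
```

>>> servo_tool(offset=[[0,0,0.001],[0,0,0]], delta_rot=[[0,0,0],[0,0,0]], gripper=[-1,-1])

```text
clock: 15.65
tool_pos: [0.5709, 0.1555, 0.024]
tool_rot: [-0.001, 1.0, -0.02, 0.002]
force: [-3.6, 1.5, 19.4]
finger_gap: 0.0228
grasp_force: 62.7
```

>>> servo_tool(offset=[[0,0,0.001],[0,0,0.0005],[0,0,0]], delta_rot=[[0,0,0],[0,0,0],[0,0,0]], gripper=[-1,-1,-1])

```text
clock: 16.02
tool_pos: [0.5709, 0.1555, 0.0235]
tool_rot: [-0.001, 1.0, -0.02, 0.002]
force: [-6.7, 1.3, 27.1]
finger_gap: 0.0228
grasp_force: 63.7
```

>>> servo_tool(offset=[[0,0,-0.003],[0,0,-0.004],[0,0,-0.004],[0,0,-0.003],[0,0,0],[0,0,0]], delta_rot=[[0,0,0],[0,0,0],[0,0,0],[0,0,0],[0,0,0],[0,0,0]], gripper=[-1,-1,-1,-1,-1,-1])

```text
clock: 16.77
tool_pos: [0.5708, 0.1555, 0.0349]
tool_rot: [-0.001, 1.0, -0.02, 0.002]
force: [1.4, 4.1, 6.0]
finger_gap: 0.0232
grasp_force: 60.7
```

It bottomed out at exactly the home height, so the plate is seated. Unload, open and retreat.

>>> servo_tool(offset=[[0,0,-0.003],[0,0,0],[0,0,0],[0,0,0],[0,0,0],[0,0,0],[0,0,0],[0,0,0]], delta_rot=[[0,0,0],[0,0,0],[0,0,0],[0,0,0],[0,0,0],[0,0,0],[0,0,0],[0,0,0]], gripper=[-1,-1,1,1,1,1,1,1])

```text
clock: 17.77
tool_pos: [0.569, 0.1538, 0.0368]
tool_rot: [0.0, 1.0, -0.02, -0.0]
force: [1.1, -0.5, -0.2]
finger_gap: 0.0855
grasp_force: 0.0
```

>>> servo_tool(offset=[[0,0,-0.02],[0,0,-0.03],[0,0,-0.03],[0,0,-0.03],[0,0,-0.03],[0,0,0],[0,0,0]], delta_rot=[[0,0,0],[0,0,0],[0,0,0],[0,0,0],[0,0,0],[0,0,0],[0,0,0]], gripper=[1,1,1,1,1,1,1])

```text
clock: 18.65
tool_pos: [0.5689, 0.1537, 0.1773]
tool_rot: [-0.0, 1.0, -0.02, 0.0]
force: [-0.3, 0.8, -0.8]
finger_gap: 0.0854
grasp_force: 0.0
```

```bash
python3 - <<'E'
from cell import ctrl
import cv2
from h import *
s=ctrl.get_image("side");c=ctrl.get_image("scene");w=ctrl.get_image("wrist")
z=lambda r,x,y:cv2.resize(r["img"][y:y+75,x:x+100],(400,300),interpolation=cv2.INTER_CUBIC)
i=w["img"].copy();b=(.5708,.155,-.040)
for x in(-1,1):
  for y in(-1,1):
    for X in((.064*x,.044*y,.055),(.085*x,.065*y,.055),(.064*x,.044*y,.071)):cv2.circle(i,tuple(int(v) for v in proj(w,world(X,b),True).round()),2,(0,0,255),-1)
cv2.imwrite("pics/e.png",np.vstack([np.hstack([z(s,253,172),z(c,295,180)]),np.hstack([cv2.resize(i,(400,300)),cv2.resize(i[100:340,160:480],(400,300))])]))
print(ctrl.observe()["force"],ctrl.observe()["finger_gap"])
E
```

```text
[-0.28353458  0.26374325 -0.21681126] 0.08536940693309851
```

View pics/e.png

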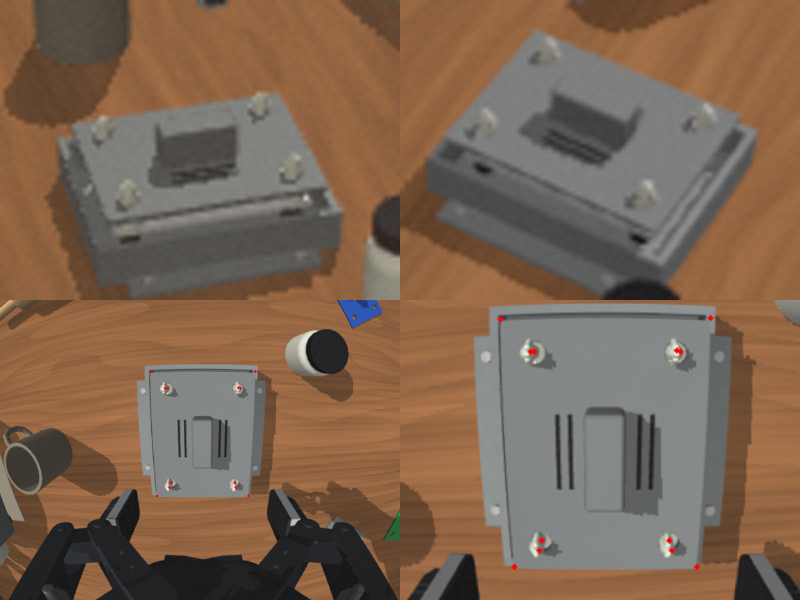

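The plate sits level with all four posts and their barbs standing through the holes, and its corners match the home height. The gripper is clear of everything.

```bash
python3 -c "
from cell import ctrl
print(ctrl.sign_off())"
```

```text
the job is handed in; nothing more can be done
None
```

The cover is on the drive box and looks clicked home on all four standoffs in the final pictures; wrist force peaked at 27 N in the readings, the gripper is open and clear, and the job is handed in (no verdict was returned).

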